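Stack the seed trays and cover them

TASK

Put the seed trays away as one stack: set the shallow tray with the cut corners on the deep tray, then put the cover with the bar handle on top of it. All cut corners must be at the same end, so that each skirt drops fully down over the rim below and rests level on its shoulder. Build the stack where the deep tray stands, and leave the square-cornered tray, the nearby jar and the brass weight where they are.

Things in the scene. Friction and masses are not known exactly. Their poses are not given: they have to be found in the camera images.
- deep_shoulder (a point): Deep grey compartment tray, bottom of the stack: 112 x 62 mm, 53 mm high, 0.45 kg, loose. Both corners of one short end are cut at 45 degrees (14 mm legs). Straight sides to a flat shoulder 45 mm up; inside that an 8 mm high rim, 102 x 52 mm at its foot, tapered to 98 x 48. Point: on the centre line at shoulder height. x points to the cut-corner end, y across the width, z up.
- deep_nose (a point): Middle of the short edge between the deep tray's cut corners, at shoulder height, 56 mm from its centre line. Axes as the tray's.
- shallow_centre (a point): Shallow grey compartment tray with two cut corners: same outline (112 x 62 mm), 38 mm high, shoulder 30 mm up, same tapered rim above; about 0.14 kg. Grip it across its 62 mm wide straight sides. Its hollow underside (see shallow_nose) drops over the rim below and the skirt lands on the shoulder. Point: its centre, 19 mm above its underside. x points to the cut-corner end, y across, z up.
- shallow_nose (a point): Middle of the short edge between the shallow tray's cut corners, 30 mm above its underside, 56 mm from its centre line. Axes as the tray's. The underside is hollow 12 mm deep inside a skirt 3 mm thick (inside 106 x 56 mm): 2 mm play on each side round the foot of a rim. Turned the wrong way round it does not go down.
- cover_centre (a point): Grey cover, same outline with two cut corners, 41 mm high, about 0.11 kg: skirt (as the shallow tray's, hollow 14 mm deep) and flat top together 17 mm high; on the top's middle a bar handle 64 mm long (along x), 20 mm wide, 24 mm high, with a 24 mm wide plinth 3 mm high at its foot. Point: its centre, 20.5 mm above its lower edge. x points to the cut-corner end, z up.
- cover_nose (a point): Middle of the short edge between the cover's cut corners, at the flat top (17 mm above its lower edge), 56 mm from its centre line. Axes as the cover's.
- odd_centre (a point): A bystander: a shallow grey tray of the same size as the shallow tray but with four square corners; it does not belong to the stack. This point is its centre, 19 mm above its underside.
- specimen_jar: A bystander: glass jar with a black screw cap, 48 mm across, 74 mm high. Origin at the centre of its underside.
- brass_weight: A bystander: brass weight with a knob, 30 mm across, 42 mm high. Origin at the centre of its underside.
Mind the look-alikes: they are no part of the job. Leave any purple look-alike of the part that bears deep_shoulder alone.

How it is judged:
By the outcome, as a careful person would: the job done as asked, in the order asked, and still so for the second after the job is handed in, with the robot touching nothing.
It also fails if it takes over 67 s, if anything falls off the work surface, if the arm or the gripper's body presses on something with over 40 N, if the wrist force passes 120 N, or if a joint passes its speed limit or range.

ROBOT

A 6-joint arm with a two-finger parallel gripper is mounted at the origin on a cart in front of the work surface, level with it; the furniture and walls round the work are solid. World frame = base frame: x ahead of the robot, y to its left, z up, the work surface at z = 0. Lengths are in mm, angles in rad, forces in N, time in s.
With the tool pointing down it reaches from about 275 to 1000 mm from the base axis. Payload 8.4 kg.
Tool frame: the origin (TCP) lies between the finger pads; the fingertips stand r.tips_ahead ahead of it and the grasp point (between the pads) lies 6 mm ahead of it (r.tips_ahead is the distance from the TCP to the fingertips, in mm); z points along the fingers, y is the line along which they close (so a half turn about z gives the same grasp; the last joint's range is limited). The gripper opens to 85 mm and grips with 20 to 120 N. Pads are 22 mm wide; open, the fingers measure 114 mm over their backs; the gripper's body (76 mm by 85 mm) begins 54 mm behind the grasp point. The pads swing forward as they close: fully open they stand 13 mm farther back than shut.
Start: joints at [1.244, 0.353, 1.633, -0, 1.155, -0.002], TCP at [199.448, 592.325, 256.281] pointing down, gripper open.
Joint ranges: [-2.63, 2.63], [-0.92, 2.1], [0.06, 2.66], [-1.3, 4.44], [0, 2.69], [-3.02, 3.02]. Speed limits (rad/s): [2.22, 2.22, 2.79, 3.14, 3.14, 3.14].

INTERFACE

Orientations are given as [roll, pitch, yaw] about the fixed x, y, z axes, in that order (R = Rz(yaw) Ry(pitch) Rx(roll)).
In Python, from rig import r gives the robot as it stands.
- The arm moves only by the tool carry_out, never from a script. Its arguments are lists of equal length, an entry for each row: "delta_pos": the shift along the tool's x, y, z in m, a list of three; "rot": the turn, a rotation vector about the tool's x, y, z in degrees, a list of three. A call has 1 to 8 rows; each row is the pose to reach, as a shift and turn from the pose commanded when the call began, along the tool's axes at that moment; what a row does not reach only later rows make up. A row lasts 1/8 s, in which the tool goes at most 62.5 mm and 10.7 degrees, less where a joint would pass 70% of its speed; a pose out of reach is approached as far as the arm can. A call with a gripper value outside its range is refused whole. "claw" is the finger opening in m, from 0 to 0.0854, set as the call begins (left out, the last holds). The fingers move at their own pace and stop on an object; "grip_force" is the grip in N (left out, the last holds). Time passes only in rows, so rows that repeat a pose let the fingers close. It gives the time, the measured TCP pose, the force, the opening and the grip force at its end, in the units of the state.
- r.sense(): the state, without advancing time (a new reading comes with each control period).
- r.grab_frame(name): name is "scene" or "top" or "wrist"; returns the picture (384x512x3 uint8, blue, green, red); there is no depth.
- r.camera_info(name): a dict with "fx", "fy", "cx", "cy" (pixels), "pose" (4x4, takes a point from camera to world coordinates); the wrist camera has in their place "hand_eye" (4x4, takes a point from camera to tool coordinates, whose origin is the TCP and whose axes are the flange's). Camera axes: x right, y down, z forward; pixel columns grow to the right and rows downward; lengths in mm; the calibration is good to about 2 mm. The wrist camera is an equidistant fisheye: a pixel r from the principal point sees the ray r / f radians off the axis. A picture is of the moment at which its call begins: read the wrist's pose just before it. camera_info takes no time and is no camera call.
- r.sign_off(): hands the job in; it is judged then, once.
Trained networks look in the newest picture that a camera, given by its name, has taken for a name from the list of things; names that differ only in an ending like _2 or _b are one class to them, and where a whole thing is asked for, a point or a joint stands for the part that bears it (a point fixed in the world has none). Each returns a list of dicts, best first, with "p" (0 to 1); they miss things now and then, are a little off and sometimes report something else, mostly with a low value. They report only what shows in the picture. A call takes as long as a camera call. They do not tell look-alikes from the thing itself.
- r.recognise(thing, camera): "box" ([left, top, right, bottom] in pixels, round what is visible of it).
- r.cut_out(thing, camera): "mask" (384x512 bool, what is visible of it) and "box" ([left, top, right, bottom] in pixels, round what is visible of it).
The state is a dict: "clock": time; "qpos": joint angles; "qvel": joint speeds; "joint_efforts": joint torques, N m; "eef_pos": TCP position; "tcp_rot": TCP orientation; "contact_force": force on the tool from outside, world axes, zero at the start; "wrist_torque": the same for the moment, N m; "opening": opening from 0.0 (shut) to 1.0 (fully open); "grasp_force": force on a finger pad.
Only numpy, scipy, OpenCV 4.12 (cv2) and the standard library are available. Lean on these libraries where they do the work, as an engineer would, in place of code of your own. Each camera call takes 0.05 s, during which the arm holds its last target. There are 200 camera calls.

## Working session

There is one attempt and no reset: what is moved stays moved. The work goes in short steps, Python scripts to look and compute and a tool call to move; the robot and the scene stay as the last step left them, time stands still between calls to the robot, and variables do not carry over. Pictures are saved under pics/ and viewed, at most 10 in all, crops included, and the job is handed in when it is done.

Besides the shell and the picture viewer there is one more tool, called after "Emit:" in YAML: its name, and indented under it one key for each argument. carry_out: Moves the arm, as the interface text tells. Its arguments: {"type":"object","properties":{"delta_pos":{"type":"array","items":{"type":"array","items":{"type":"number"}}},"rot":{"type":"array","items":{"type":"array","items":{"type":"number"}}},"claw":{"type":"number"},"grip_force":{"type":"number"}},"required":["delta_pos","rot"]}

```bash
mkdir -p pics; python3 - <<'E'
from rig import r
import cv2,numpy as np
s=r.sense();print(s['clock'],s['eef_pos'],s['tcp_rot'],r.tips_ahead,s['opening'])
a=r.grab_frame('scene');b=r.grab_frame('top')
np.save('top.npy',b);np.save('scene.npy',a)
cv2.imwrite('pics/a.png',a);cv2.imwrite('pics/b.png',cv2.resize(b,(800,600),interpolation=cv2.INTER_CUBIC))
for n in ['scene','top']:
  c=r.camera_info(n);print(n,c['fx'],c['fy'],c['cx'],c['cy'],np.round(c['pose'],3).tolist())
print(r.camera_info('wrist'))
for t in ['deep_shoulder','shallow_centre','cover_centre','odd_centre','specimen_jar','brass_weight','deep_nose','shallow_nose','cover_nose']:
  print(t,[(np.round(d['box']).tolist(),round(d['p'],2)) for d in r.recognise(t,'top')])
E
```

```text
0.0 [199.29495744 591.88460288 255.54290885] [-3.14015028e+00 -2.29426447e-06  2.81682693e+00] 25.0 0.9991209059701849
scene 364.9034997638514 364.9034997638514 254.8927015930523 190.3591961175054 [[-0.633, -0.327, 0.702, 12.329], [-0.774, 0.267, -0.574, 445.517], [0.0, -0.907, -0.422, 418.094], [0.0, 0.0, 0.0, 1.0]]
top 391.473153962472 391.473153962472 254.05859157453884 193.78931268131305 [[0.042, -0.977, 0.208, 407.141], [-0.999, -0.041, 0.008, -34.016], [0.0, -0.208, -0.978, 1039.919], [0.0, 0.0, 0.0, 1.0]]
{'fx': 297.3186396354542, 'fy': 297.3186396354542, 'cx': 253.80220690333837, 'cy': 188.73427545442962, 'hand_eye': array([[ 1.84655596e-04, -9.63186491e-01, -2.68834055e-01,
         6.77003901e+01],
       [ 9.99999967e-01,  1.30269987e-04,  2.20140629e-04,
         5.72454157e-01],
       [-1.77015471e-04, -2.68834087e-01,  9.63186484e-01,
        -1.17972672e+02],
       [ 0.00000000e+00,  0.00000000e+00,  0.00000000e+00,
         1.00000000e+00]])}
deep_shoulder [([277.0, 218.0, 325.0, 262.0], 0.93), ([251.0, 164.0, 272.0, 211.0], 0.66)]
shallow_centre [([149.0, 162.0, 184.0, 206.0], 0.77), ([301.0, 128.0, 343.0, 171.0], 0.5)]
cover_centre [([339.0, 218.0, 376.0, 267.0], 0.95)]
odd_centre [([303.0, 127.0, 345.0, 172.0], 0.95)]
specimen_jar []
brass_weight [([265.0, 134.0, 271.0, 143.0], 0.67)]
deep_nose [([278.0, 220.0, 324.0, 259.0], 0.9), ([247.0, 160.0, 272.0, 209.0], 0.64)]
shallow_nose [([147.0, 162.0, 186.0, 205.0], 0.83)]
cover_nose [([338.0, 219.0, 372.0, 263.0], 0.86)]
```

View pics/b.png

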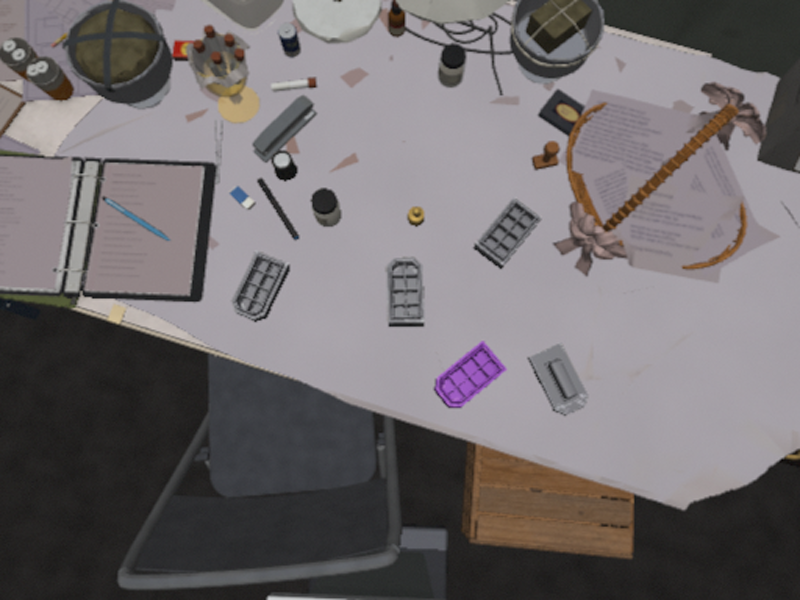

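View pics/a.png

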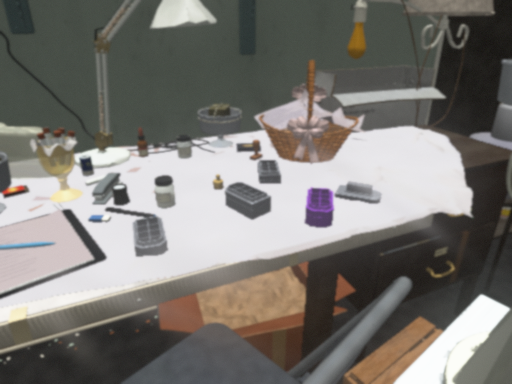

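The top view (800×600) shows these tray-like things:
- **Purple tray at (470,375):** the look-alike, so I'll leave it.
- **Grey tray at (406,292):** the deep tray, with its cut corners at the upper end.
- **Grey tray at (262,286):** the shallow tray, with its cut corners at the lower end.
- **Grey tray at (508,232):** the square-cornered tray, a bystander.
- **Cover at (558,380):** cut corners at the lower end.
- **Jar at (326,207) and brass weight at (416,215):** bystanders.

Next I'll confirm with an enlarged crop and fit poses.

```bash
cat > h.py <<'E'
import numpy as np,cv2
from scipy.optimize import minimize
from scipy.spatial.transform import Rotation as R
from rig import r
def outl(L,W,c):  # outline, cut corners at +x
    a,b=L/2,W/2
    return np.array([[a,b-c],[a-c,b],[-a,b],[-a,-b],[a-c,-b],[a,-b+c]]) 
def prism(p,z0,q,z1): return np.vstack([np.c_[p,np.full(len(p),z0)],np.c_[q,np.full(len(q),z1)]])
def model(kind,c=14):
    o=outl(112,62,c)
    if kind=='cover':
        h=outl(64,20,0); return [prism(o,0,o,17),prism(h,17,h,41)]
    z={'deep':45,'shallow':30}[kind]; ci=max(c-3,0)
    return [prism(o,0,o,z),prism(outl(102,52,ci),z,outl(98,48,ci),z+8)]
def toolT(s):
    T=np.eye(4);T[:3,:3]=R.from_euler('xyz',s['tcp_rot']).as_matrix();T[:3,3]=s['eef_pos'];return T
def cam(name,s=None):
    c=r.camera_info(name); T=c['pose'] if name!='wrist' else toolT(s)@c['hand_eye']
    Ti=np.linalg.inv(T)
    def proj(P):
        p=P@Ti[:3,:3].T+Ti[:3,3]
        if name=='wrist':
            n=np.hypot(p[:,0],p[:,1])+1e-9; k=np.arctan2(n,p[:,2])/n
        else: k=1/p[:,2]
        return np.c_[c['fx']*p[:,0]*k+c['cx'],c['fy']*p[:,1]*k+c['cy']]
    def ray(uv,z):
        x=(uv[0]-c['cx'])/c['fx'];y=(uv[1]-c['cy'])/c['fy']
        if name=='wrist':
            t=np.hypot(x,y)+1e-9; d=np.array([x/t*np.sin(t),y/t*np.sin(t),np.cos(t)])
        else: d=np.array([x,y,1])
        d=T[:3,:3]@d; return T[:3,3]+d*(z-T[2,3])/d[2]
    return proj,ray
S=4
def render(proj,parts,q,off,size,z0=0):
    c,s=np.cos(q[2]),np.sin(q[2]);M=np.array([[c,-s,0],[s,c,0],[0,0,1]])
    im=np.zeros((size[1]*S,size[0]*S),np.uint8)
    for P in parts:
        uv=(proj(P@M.T+[q[0],q[1],z0])-off+.5)*S-.5
        cv2.fillConvexPoly(im,cv2.convexHull(np.round(uv*16).astype(np.int32)),255,shift=4)
    return cv2.resize(im,size,interpolation=cv2.INTER_AREA)/255.
def fit(proj,ray,kind,mask,yaws,z0=0,c=14):
    ys,xs=np.nonzero(mask);off=np.array([xs.min()-12,ys.min()-12]);size=(int(np.ptp(xs))+25,int(np.ptp(ys))+25)
    pad=np.pad(mask.astype(float),20);m=pad[off[1]+20:off[1]+20+size[1],off[0]+20:off[0]+20+size[0]]
    parts=model(kind,c);p0=ray((xs.mean(),ys.mean()),z0+20);out=[]
    def cost(v):
        g=render(proj,parts,[v[0],v[1],v[2]/50],off,size,z0);return 1-np.minimum(g,m).sum()/np.maximum(g,m).sum()
    for y in yaws:
        v=np.array([p0[0],p0[1],y*50])
        for st in (8,2):
            o=minimize(cost,v,method='Nelder-Mead',options=dict(initial_simplex=np.vstack([v,v+np.eye(3)*st]),xatol=.03,fatol=1e-5));v=o.x
        out.append((round(1-o.fun,4),np.round(v[:2],1).tolist(),round(v[2]/50,4)))
    return sorted(out,reverse=True)
E
python3 - <<'E'
from h import *
b=r.grab_frame('top')
cv2.imwrite('pics/c.png',cv2.resize(b[110:280,140:390],(800,544),interpolation=cv2.INTER_CUBIC))
proj,ray=cam('top');Y=np.arange(8)*np.pi/4
for t,k in [('deep_shoulder','deep'),('shallow_centre','shallow'),('cover_centre','cover')]:
    for d in r.cut_out(t,'top'):
        print(k,round(d['p'],2),np.round(d['box']),fit(proj,ray,k,d['mask'],Y)[:4])
for d in r.cut_out('odd_centre','top')[:1]: print('odd',fit(proj,ray,'shallow',d['mask'],Y[:4],c=0)[0])
print('jar',ray((208.5,127),74),'brass',ray((266,136),40))
E
```

```text
deep 0.65 [253. 165. 271. 210.] [(np.float64(0.9552), [643.4, -38.4], np.float64(0.046)), (np.float64(0.9551), [643.4, -38.4], np.float64(6.3297)), (np.float64(0.9532), [644.3, -38.5], np.float64(6.3314)), (np.float64(0.9532), [642.9, -38.6], np.float64(0.0663))]
deep 0.65 [276. 214. 325. 263.] [(np.float64(0.958), [503.8, -146.9], np.float64(2.3089)), (np.float64(0.9579), [504.2, -147.0], np.float64(2.3146)), (np.float64(0.9577), [503.8, -146.8], np.float64(2.3096)), (np.float64(0.9576), [503.9, -146.9], np.float64(2.3068))]
shallow 0.86 [149. 159. 183. 203.] [(np.float64(0.9291), [643.5, 211.8], np.float64(2.7446)), (np.float64(0.9286), [644.1, 211.6], np.float64(2.7451)), (np.float64(0.9281), [643.7, 211.6], np.float64(2.7813)), (np.float64(0.9279), [643.7, 212.2], np.float64(2.7666))]
cover 0.88 [338. 219. 378. 267.] [(np.float64(0.9627), [506.3, -303.0], np.float64(3.608)), (np.float64(0.9626), [506.3, -303.0], np.float64(3.608)), (np.float64(0.9623), [506.3, -303.0], np.float64(3.6086)), (np.float64(0.9621), [506.2, -303.0], np.float64(3.6017))]
odd (np.float64(0.9622), [759.9, -213.4], np.float64(2.5004))
jar [786.00997455 100.87263464  74.        ] brass [780.13825518 -50.95782725  40.        ]
```

View pics/c.png

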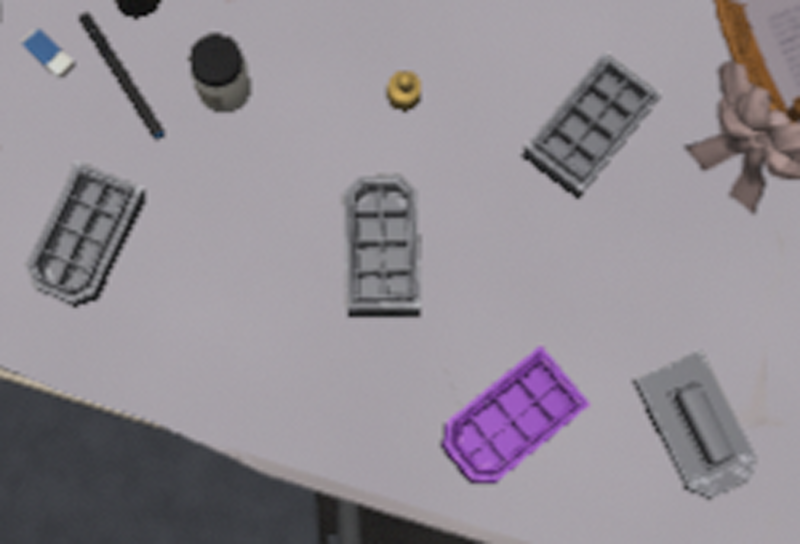

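The crop confirms it. The shallow tray at (88,235) has its cut corners at the lower-left end, and the deep grey tray at (381,245) has its cut corners at the top. The cover at (697,425) has its cut end at the lower right, the tray at (590,125) is square, and the purple one is the look-alike. First move: put the wrist camera over the shallow tray.

Emit:
carry_out:
  delta_pos:
    - [-0.542,-0.219,0.076]
    - [-0.542,-0.219,0.076]
    - [-0.542,-0.219,0.076]
    - [-0.542,-0.219,0.076]
    - [-0.542,-0.219,0.076]
    - [-0.542,-0.219,0.076]
    - [-0.542,-0.219,0.076]
    - [-0.542,-0.219,0.076]
  rot:
    - [0,0,3.4]
    - [0,0,3.4]
    - [0,0,3.4]
    - [0,0,3.4]
    - [0,0,3.4]
    - [0,0,3.4]
    - [0,0,3.4]
    - [0,0,3.4]
  claw: 0.0854

```text
clock: 1.8
eef_pos: [577.4, 268.1, 191.8]
tcp_rot: [3.141, 0.0, 2.757]
contact_force: [0.3, 1.0, 0.2]
opening: 1.001
grasp_force: 0.0
```

Emit:
carry_out:
  delta_pos:
    - [-0.082,-0.027,0.012]
    - [-0.082,-0.027,0.012]
    - [-0.082,-0.027,0.012]
    - [-0.082,-0.027,0.012]
  rot:
    - [0,0,0]
    - [0,0,0]
    - [0,0,0]
    - [0,0,0]

```text
clock: 2.3
eef_pos: [640.9, 214.7, 179.8]
tcp_rot: [-3.142, -0.001, 2.758]
contact_force: [-1.0, -0.4, -0.2]
opening: 1.002
grasp_force: 0.0
```

```bash
cat >> h.py <<'E'
def look(thing,kind,yaws,name,z0=0,view=True):
    s=r.sense();im=r.grab_frame('wrist');proj,ray=cam('wrist',s)
    print('tcp',np.round(s['eef_pos'],1),np.round(s['tcp_rot'],4),s['clock'])
    if view: cv2.imwrite('pics/%s.png'%name,im)
    np.save(name+'.npy',im)
    for d in r.cut_out(thing,'wrist'):
        print(round(d['p'],2),np.round(d['box']),fit(proj,ray,kind,d['mask'],yaws,z0)[:2])
def go(p,psi,s=None):  # shift in tool axes (m) and turn (deg) from measured pose
    s=s or r.sense();T=toolT(s);d=T[:3,:3].T@(np.array(p)-s['eef_pos'])/1000
    Rt=R.from_euler('xyz',[np.pi,0,psi]);print('go',np.round(d,4),np.round(np.degrees((R.from_matrix(T[:3,:3]).inv()*Rt).as_rotvec()),2))
E
python3 -c "
from h import *
look('shallow_centre','shallow',[2.76,2.6,5.9],'w1')"
```

```text
tcp [640.9 214.7 179.8] [-3.1415e+00 -8.0000e-04  2.7579e+00] 2.3
0.68 [216. 127. 286. 242.] [(np.float64(0.9856), [644.4, 210.7], np.float64(2.7864)), (np.float64(0.9856), [644.2, 210.7], np.float64(2.7861))]
0.57 [106. 330. 122. 356.] [(np.float64(0.254), [770.5, -2.2], np.float64(2.1842)), (np.float64(0.2537), [775.9, -5.4], np.float64(5.2457))]
```

View pics/w1.png

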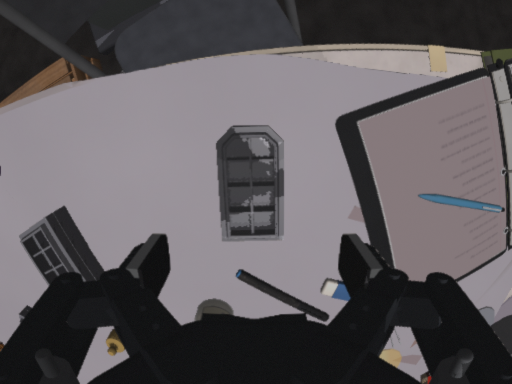

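The tray is at (251,183) in the wrist picture with its cut corners at the top, which matches the fit (IoU 0.986). I'll descend above it.

Emit:
carry_out:
  delta_pos:
    - [-0.0047,-0.0024,0.05]
    - [-0.0047,-0.0024,0.1]
    - [-0.0047,-0.0024,0.1]
    - [-0.0047,-0.0024,0.1]
    - [-0.0047,-0.0024,0.1]
  rot:
    - [0,0,-1.6]
    - [0,0,-1.6]
    - [0,0,-1.6]
    - [0,0,-1.6]
    - [0,0,-1.6]

```text
clock: 3.02
eef_pos: [646.6, 210.7, 82.5]
tcp_rot: [3.139, 0.003, 2.786]
contact_force: [-0.1, 0.8, 0.2]
opening: 1.002
grasp_force: 0.0
```

```bash
python3 -c "
from h import *
print(r.sense()['eef_pos'],r.sense()['tcp_rot'])
go([644.3,210.7,29],2.786)"
```

```text
[646.61232443 210.67905674  82.5402905 ] [3.13916082e+00 3.05727604e-03 2.78580557e+00]
go [ 0.0023 -0.0009  0.0535] [ 0.14  0.18 -0.01]
```

Emit:
carry_out:
  delta_pos:
    - [0.002,-0.0007,0.025]
    - [0.002,-0.0007,0.045]
    - [0.002,-0.0007,0.051]
    - [0.002,-0.0007,0.051]
    - [0.002,-0.0007,0.051]
  rot:
    - [0,0,0]
    - [0,0,0]
    - [0,0,0]
    - [0,0,0]
    - [0,0,0]

```text
clock: 3.65
eef_pos: [643.7, 210.0, 29.5]
tcp_rot: [3.141, 0.001, 2.785]
contact_force: [-0.3, 0.7, -0.6]
opening: 1.0
grasp_force: 0.0
```

Emit:
carry_out:
  delta_pos:
    - [0,0,0]
    - [0,0,0]
    - [0,0,0]
    - [0,0,0]
    - [0,0,0]
    - [0,0,0]
  rot:
    - [0,0,0]
    - [0,0,0]
    - [0,0,0]
    - [0,0,0]
    - [0,0,0]
    - [0,0,0]
  claw: 0.05
  grip_force: 30

```text
clock: 4.4
eef_pos: [643.5, 210.0, 29.5]
tcp_rot: [3.141, 0.001, 2.785]
contact_force: [-0.6, 0.1, 5.9]
opening: 0.718
grasp_force: 33.4
```

Emit:
carry_out:
  delta_pos:
    - [0,0,-0.02]
    - [0,0,-0.06]
    - [0,0,-0.12]
    - [0,0,-0.16]
    - [0,0,-0.16]
    - [0,0,-0.16]
  rot:
    - [0,0,0]
    - [0,0,0]
    - [0,0,0]
    - [0,0,0]
    - [0,0,0]
    - [0,0,0]

```text
clock: 5.15
eef_pos: [642.5, 209.7, 188.8]
tcp_rot: [-3.141, -0.0, 2.785]
contact_force: [-0.8, -0.4, -2.1]
opening: 0.721
grasp_force: 33.4
```

```bash
python3 -c "
from h import *
s=r.sense();print(s['eef_pos'],s['opening'],s['grasp_force'],s['contact_force'],s['qpos'])
go([490,-45,190],0.046)"
```

```text
[642.5312888  209.70148197 188.75972953] 0.7205851438862588 33.413978442549706 [-0.83500606 -0.41015913 -2.12452343] [ 3.13240727e-01  4.94757746e-01  1.57406157e+00  2.04127419e-05
  1.07331617e+00 -9.01326915e-01]
go [ 0.0541 -0.2919 -0.0011] [-4.0000e-02  2.0000e-02  1.5695e+02]
```

Emit:
carry_out:
  delta_pos:
    - [0.007,-0.036,0]
    - [0.014,-0.073,0]
    - [0.021,-0.109,0]
    - [0.028,-0.146,0]
    - [0.034,-0.182,0]
    - [0.041,-0.219,0]
    - [0.048,-0.255,0]
    - [0.054,-0.292,0]
  rot:
    - [0,0,10]
    - [0,0,20]
    - [0,0,30]
    - [0,0,40]
    - [0,0,50]
    - [0,0,60]
    - [0,0,70]
    - [0,0,80]

```text
clock: 6.15
eef_pos: [488.8, -45.8, 187.3]
tcp_rot: [-3.138, 0.0, 1.384]
contact_force: [0.1, -0.3, -1.6]
opening: 0.717
grasp_force: 33.4
```

Emit:
carry_out:
  delta_pos:
    - [0,0,0]
    - [0,0,0]
    - [0,0,0]
    - [0,0,0]
    - [0,0,0]
    - [0,0,0]
    - [0,0,0]
    - [0,0,0]
  rot:
    - [0,0,10]
    - [0,0,20]
    - [0,0,30]
    - [0,0,40]
    - [0,0,50]
    - [0,0,60]
    - [0,0,70]
    - [0,0,77]

```text
clock: 7.15
eef_pos: [489.4, -44.8, 187.3]
tcp_rot: [-3.141, 0.003, 0.04]
contact_force: [-0.6, 0.2, -1.7]
opening: 0.719
grasp_force: 33.4
```

```bash
python3 -c "
from h import *
look('deep_shoulder','deep',[0.05,0.15,3.2],'w2')
s=r.sense();print(s['opening'])"
```

```text
tcp [489.4 -44.8 187.3] [-3.1411  0.0033  0.0404] 7.15
0.71 [315. 110. 419. 224.] [(np.float64(0.8411), [504.6, -147.7], np.float64(2.277)), (np.float64(0.828), [510.0, -153.9], np.float64(-0.8682))]
0.67 [219.   1. 291.  82.] [(np.float64(0.8559), [645.3, -38.2], np.float64(0.074)), (np.float64(0.8559), [645.3, -38.3], np.float64(0.0736))]
0.7164443108299919
```

View pics/w2.png

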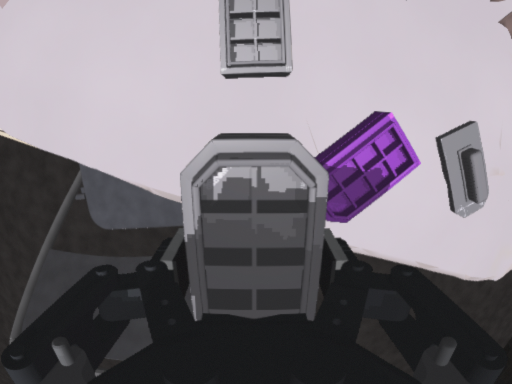

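The picture shows the held tray with its cut corners toward tool +x. The deep tray at (255,40) is cut off by the top of the frame, so I'll move forward and up for a full view.

Emit:
carry_out:
  delta_pos:
    - [0.02,0,-0.03]
    - [0.045,0,-0.06]
    - [0.045,-0.003,-0.07]
    - [0.045,-0.003,-0.07]
    - [0.045,-0.003,-0.07]
    - [0.045,-0.003,-0.07]
  rot:
    - [0,0,0]
    - [0,0,0]
    - [0,0,0]
    - [0,0,0]
    - [0,0,0]
    - [0,0,0]

```text
clock: 8.0
eef_pos: [534.5, -39.9, 257.8]
tcp_rot: [-3.141, 0.002, 0.045]
contact_force: [0.4, 0.2, -0.3]
opening: 0.725
grasp_force: 33.5
```

```bash
python3 -c "
from h import *
look('deep_shoulder','deep',[0.05,0.15],'w3')
s=r.sense();T=toolT(s);P,_=cam('wrist',s)
# predicted held-tray nose corners (shoulder z = underside+30)
for zc in (24,): 
  pts=np.array([[56,17],[56,-17],[42,31],[42,-31]])
  W=np.c_[pts+[-.5,0],np.full(4,29.5-30)] # tool z of shoulder = -(30-29.5)
  print(P(W@T[:3,:3].T+T[:3,3]).round(1).tolist())
d=r.cut_out('shallow_centre','wrist')
print([(x['p'],x['box']) for x in d]);np.save('hm.npy',[x['mask'] for x in d])"
```

```text
tcp [534.5 -39.9 257.8] [-3.1414e+00  1.9000e-03  4.5500e-02] 8.0
0.81 [227.  21. 286. 125.] [(np.float64(0.9813), [644.6, -38.3], np.float64(0.0745)), (np.float64(0.9812), [644.6, -38.3], np.float64(0.0743))]
0.62 [328. 145. 391. 235.] [(np.float64(0.6646), [507.3, -170.5], np.float64(0.0361)), (np.float64(0.6645), [507.4, -170.1], np.float64(0.0474))]
[[297.4, 141.5], [212.2, 141.4], [329.6, 175.8], [179.9, 175.7]]
[(0.65, [179.3, 134.7, 327.2, 320.1])]
```

View pics/w3.png

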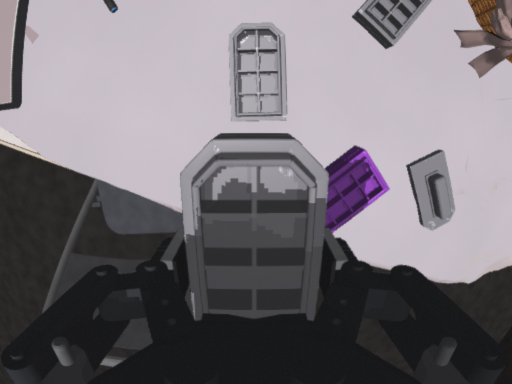

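The full deep tray is now at (258,73), with its cut corners away from the robot and aligned with the held tray's nose at (254,141). Fit: (644.6, -38.3), yaw about 0.07. I'll move above it.

Emit:
carry_out:
  delta_pos:
    - [0.05,0.002,0]
    - [0.09,0.003,0.02]
    - [0.111,0.0034,0.06]
    - [0.111,0.0034,0.12]
    - [0.111,0.0034,0.138]
    - [0.111,0.0034,0.138]
    - [0.111,0.0034,0.138]
  rot:
    - [0,0,-1.5]
    - [0,0,-1.5]
    - [0,0,-1.5]
    - [0,0,-1.5]
    - [0,0,-1.5]
    - [0,0,-1.5]
    - [0,0,-1.5]

```text
clock: 9.02
eef_pos: [647.9, -38.4, 123.2]
tcp_rot: [3.141, -0.003, 0.071]
contact_force: [0.1, -0.5, -0.9]
opening: 0.719
grasp_force: 33.7
```

```bash
python3 -c "
from h import *
s=r.sense();print(s['eef_pos'],s['tcp_rot'],s['contact_force'])
go([645.3,-38.3,84],0.073)"
```

```text
[647.94042205 -38.44514072 123.22665672] [ 3.14114538 -0.00335511  0.07130613] [ 0.14827948 -0.46256575 -0.90033257]
go [-0.0028 -0.0004  0.0392] [ 0.03 -0.19 -0.1 ]
```

Emit:
carry_out:
  delta_pos:
    - [0,0,0.02]
    - [0,0,0.02]
    - [0,0,0.02]
  rot:
    - [0,0,0]
    - [0,0,0]
    - [0,0,0]

```text
clock: 9.4
eef_pos: [646.5, -38.3, 100.9]
tcp_rot: [-3.142, 0.0, 0.071]
contact_force: [0.2, 0.4, -1.2]
opening: 0.718
grasp_force: 33.7
```

```bash
python3 -c "
from h import *
s=r.sense();print(s['eef_pos'],s['tcp_rot'],s['contact_force'])
go([645.3,-38.3,84],0.073)"
```

```text
[646.48932801 -38.28864223 100.89287386] [-3.14154636e+00  1.15960893e-04  7.13541646e-02] [ 0.19896477  0.43956587 -1.17820147]
go [-0.0012 -0.0001  0.0169] [-0.    0.01 -0.09]
```

Emit:
carry_out:
  delta_pos:
    - [-0.001,0,0.006]
    - [-0.001,0,0.012]
    - [-0.001,0,0.017]
    - [-0.001,0,0.02]
    - [-0.001,0,0.022]
    - [-0.001,0,0.022]
  rot:
    - [0,0,0]
    - [0,0,0]
    - [0,0,0]
    - [0,0,0]
    - [0,0,0]
    - [0,0,0]

```text
clock: 10.15
eef_pos: [645.5, -38.4, 78.7]
tcp_rot: [-3.142, 0.0, 0.071]
contact_force: [-1.0, -0.1, -1.8]
opening: 0.719
grasp_force: 33.7
```

Emit:
carry_out:
  delta_pos:
    - [0,0,0.001]
    - [0,0,0.002]
    - [0,0,0.003]
    - [0,0,0.004]
    - [0,0,0.004]
  rot:
    - [0,0,0]
    - [0,0,0]
    - [0,0,0]
    - [0,0,0]
    - [0,0,0]

```text
clock: 10.78
eef_pos: [645.4, -38.4, 74.7]
tcp_rot: [-3.142, 0.0, 0.071]
contact_force: [-1.0, -0.3, -1.7]
opening: 0.717
grasp_force: 33.7
```

Emit:
carry_out:
  delta_pos:
    - [0,0,0.0005]
    - [0,0,0.001]
    - [0,0,0.0015]
    - [0,0,0.0015]
  rot:
    - [0,0,0]
    - [0,0,0]
    - [0,0,0]
    - [0,0,0]

```text
clock: 11.28
eef_pos: [645.6, -38.4, 74.5]
tcp_rot: [3.142, -0.0, 0.071]
contact_force: [-4.5, -0.8, 10.4]
opening: 0.717
grasp_force: 35.2
```

It seated at TCP z 74.5, exactly as predicted, with 10 N contact. Now release and rise.

Emit:
carry_out:
  delta_pos:
    - [0,0,-0.001]
    - [0,0,-0.001]
    - [0,0,-0.001]
    - [0,0,-0.001]
    - [0,0,-0.001]
  rot:
    - [0,0,0]
    - [0,0,0]
    - [0,0,0]
    - [0,0,0]
    - [0,0,0]
  claw: 0.0854

```text
clock: 11.9
eef_pos: [645.5, -38.4, 74.2]
tcp_rot: [-3.142, 0.0, 0.071]
contact_force: [-0.4, -1.1, -0.3]
opening: 0.999
grasp_force: 0.0
```

Emit:
carry_out:
  delta_pos:
    - [0,0,-0.02]
    - [0,0,-0.05]
    - [0,0,-0.1]
    - [0,0,-0.15]
    - [0,0,-0.16]
    - [0,0,-0.16]
  rot:
    - [0,0,0]
    - [0,0,0]
    - [0,0,0]
    - [0,0,0]
    - [0,0,0]
    - [0,0,0]

```text
clock: 12.65
eef_pos: [645.8, -38.4, 235.8]
tcp_rot: [3.141, -0.002, 0.071]
contact_force: [0.1, 0.1, -0.4]
opening: 0.998
grasp_force: 0.0
```

```bash
python3 -c "
from h import *
look('shallow_centre','shallow',[0.07],'w4',z0=45)
look('deep_shoulder','deep',[0.07],'w4b',view=False)
go([506,-303,180],0.466)"
```

```text
tcp [645.8 -38.4 235.8] [ 3.1413e+00 -2.2000e-03  7.1400e-02] 12.65
0.78 [220. 120. 284. 232.] [(np.float64(0.9814), [646.4, -37.8], np.float64(0.0727))]
tcp [644.7 -38.3 233.3] [-3.1413e+00  1.7000e-03  7.1400e-02] 12.75
0.98 [287. 241. 352. 321.] [(np.float64(0.635), [494.7, -133.1], np.float64(-0.1111))]
0.23 [102.  14. 164.  64.] [(np.float64(0.6122), [757.8, 111.6], np.float64(0.0699))]
go [-0.157   0.2541  0.0531] [ -0.05   0.15 -22.61]
```

View pics/w4.png

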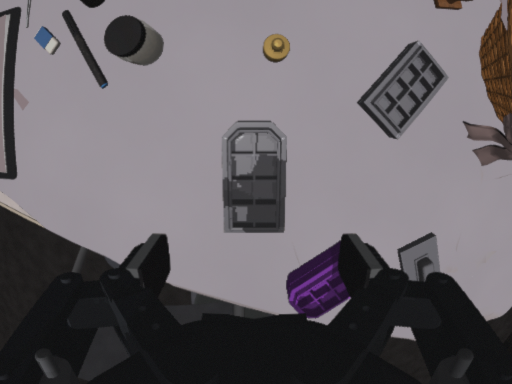

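The shallow tray sits squarely at (254,178) with its cut corners at the upper end. The jar, weight and square tray are untouched. Now over to the cover.

Emit:
carry_out:
  delta_pos:
    - [-0.03,0.048,0.01]
    - [-0.06,0.097,0.02]
    - [-0.09,0.146,0.03]
    - [-0.12,0.194,0.033]
    - [-0.157,0.254,0.033]
    - [-0.157,0.254,0.033]
    - [-0.157,0.254,0.033]
    - [-0.157,0.254,0.033]
  rot:
    - [0,0,-5]
    - [0,0,-10]
    - [0,0,-15]
    - [0,0,-20]
    - [0,0,-22.6]
    - [0,0,-22.6]
    - [0,0,-22.6]
    - [0,0,-22.6]

```text
clock: 13.85
eef_pos: [507.6, -301.7, 200.9]
tcp_rot: [-3.141, 0.0, 0.467]
contact_force: [-0.4, -0.8, 0.1]
opening: 1.001
grasp_force: 0.0
```

```bash
python3 -c "
from h import *
look('cover_centre','cover',[3.608,3.5],'w5')
s=r.sense();print(s['eef_pos'])
"
```

```text
tcp [ 507.6 -301.7  200.9] [-3.1408e+00  1.0000e-04  4.6670e-01] 13.85
0.94 [221. 118. 287. 225.] [(np.float64(0.9713), [507.4, -302.0], np.float64(3.5925)), (np.float64(0.9712), [507.4, -302.0], np.float64(3.5926))]
[ 507.69861976 -301.64811278  201.1141372 ]
```

View pics/w5.png

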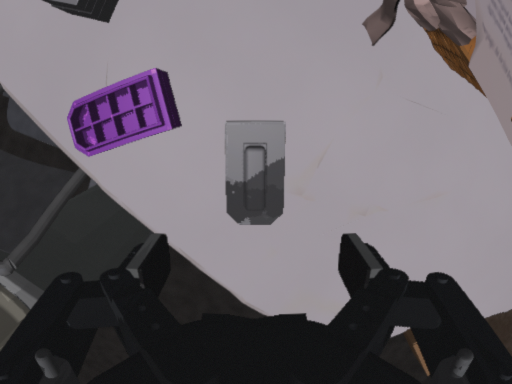

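The cover is at (255,172) with its cut corners at the lower end (tool -x), handle upright. Before descending I'll check where the fingertips really are in this picture.

```bash
python3 -c "
from h import *
s=r.sense();T=toolT(s);P,_=cam('wrist',s)
for z in (5,12,25): 
  W=np.array([[11,-42.7,z],[-11,-42.7,z],[11,-57,z],[11,42.7,z]]);print(z,P(W@T[:3,:3].T+T[:3,3]).round(0).tolist())
print(r.tips_ahead)
go([507.4,-302.0,54],0.451)"
```

```text
5 [[163.0, 237.0], [168.0, 276.0], [135.0, 236.0], [345.0, 237.0]]
12 [[167.0, 231.0], [172.0, 269.0], [140.0, 230.0], [341.0, 231.0]]
25 [[174.0, 221.0], [177.0, 258.0], [149.0, 221.0], [334.0, 221.0]]
25.0
go [-0.0004  0.0002  0.1471] [-0.02  0.    0.94]
```

Emit:
carry_out:
  delta_pos:
    - [0,0,0.05]
    - [0,0,0.1]
    - [0,0,0.13]
    - [0,0,0.145]
    - [0,0,0.153]
    - [0,0,0.153]
    - [0,0,0.153]
  rot:
    - [0,0,0.9]
    - [0,0,0.9]
    - [0,0,0.9]
    - [0,0,0.9]
    - [0,0,0.9]
    - [0,0,0.9]
    - [0,0,0.9]

```text
clock: 14.82
eef_pos: [507.8, -303.3, 49.4]
tcp_rot: [3.14, -0.001, 0.45]
contact_force: [-0.6, 0.4, -0.7]
opening: 1.003
grasp_force: 0.0
```

Emit:
carry_out:
  delta_pos:
    - [0,0,0]
    - [0,0,0]
    - [0,0,0]
    - [0,0,0]
    - [0,0,0]
    - [0,0,0]
    - [0,0,0]
    - [0,0,0]
  rot:
    - [0,0,0]
    - [0,0,0]
    - [0,0,0]
    - [0,0,0]
    - [0,0,0]
    - [0,0,0]
    - [0,0,0]
    - [0,0,0]
  claw: 0.01
  grip_force: 35

```text
clock: 15.82
eef_pos: [507.2, -303.1, 48.6]
tcp_rot: [3.141, -0.0, 0.45]
contact_force: [-0.5, -1.1, 5.9]
opening: 0.224
grasp_force: 35.5
```

Emit:
carry_out:
  delta_pos:
    - [0,0,-0.02]
    - [0,0,-0.06]
    - [0,0,-0.12]
    - [0,0,-0.16]
    - [0,0,-0.16]
    - [0,0,-0.16]
  rot:
    - [0,0,0]
    - [0,0,0]
    - [0,0,0]
    - [0,0,0]
    - [0,0,0]
    - [0,0,0]

```text
clock: 16.58
eef_pos: [506.5, -302.6, 208.3]
tcp_rot: [-3.141, 0.0, 0.45]
contact_force: [0.9, 1.2, -1.8]
opening: 0.223
grasp_force: 34.8
```

```bash
python3 -c "
from h import *
s=r.sense();print(s['eef_pos'],s['opening'],s['qpos'])
im=r.grab_frame('wrist');cv2.imwrite('pics/w6.png',im)
P,_=cam('wrist',s);T=toolT(s)
# cover plate corners (z=17) in tool frame: tool z = 48.6-17
W=np.array([[56.7,31,31.6],[56.7,-31,31.6],[-41.3,31,31.6],[-41.3,-31,31.6]]);print(P(W@T[:3,:3].T+T[:3,3]).round(1).tolist())
go([645.5,-38.4,s['eef_pos'][2]],3.213)"
```

```text
[ 506.52728224 -302.60514756  208.28011176] 0.22298189155139603 [-5.41060243e-01  3.49202294e-01  1.75531152e+00  8.85287383e-06
  1.03750443e+00  5.79572042e-01]
[[315.0, 132.6], [193.1, 132.6], [304.2, 295.5], [203.8, 295.4]]
go [ 0.2403 -0.1772 -0.0008] [-1.000e-01 -1.000e-01 -1.583e+02]
```

View pics/w6.png

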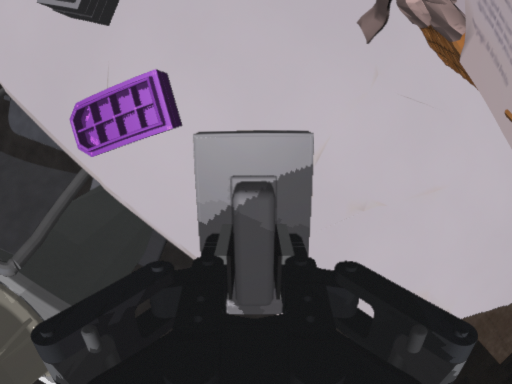

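The held cover's square end is at (194–313,133), and I predicted (193–315,133). So it hangs straight in the gripper, and I'll carry it over the stack while turning.

Emit:
carry_out:
  delta_pos:
    - [0.03,-0.022,0]
    - [0.06,-0.044,0]
    - [0.09,-0.066,0]
    - [0.12,-0.088,0]
    - [0.15,-0.11,0]
    - [0.18,-0.132,0]
    - [0.21,-0.155,0]
    - [0.24,-0.177,0]
  rot:
    - [0,0,-10]
    - [0,0,-20]
    - [0,0,-30]
    - [0,0,-40]
    - [0,0,-50]
    - [0,0,-60]
    - [0,0,-70]
    - [0,0,-80]

```text
clock: 17.62
eef_pos: [645.6, -37.9, 206.3]
tcp_rot: [-3.138, -0.001, 1.852]
contact_force: [-0.0, 0.4, -0.8]
opening: 0.223
grasp_force: 34.8
```

Emit:
carry_out:
  delta_pos:
    - [0,0,0]
    - [0,0,0]
    - [0,0,0]
    - [0,0,0]
    - [0,0,0]
    - [0,0,0]
    - [0,0,0]
    - [0,0,0]
  rot:
    - [0,0,-10]
    - [0,0,-20]
    - [0,0,-30]
    - [0,0,-40]
    - [0,0,-50]
    - [0,0,-60]
    - [0,0,-70]
    - [0,0,-78.3]

```text
clock: 18.62
eef_pos: [645.1, -39.0, 206.3]
tcp_rot: [3.141, -0.003, -3.065]
contact_force: [-0.6, 0.3, -1.0]
opening: 0.22
grasp_force: 34.8
```

Emit:
carry_out:
  delta_pos:
    - [0,0,0.02]
    - [0,0,0.045]
    - [0,0,0.06]
    - [0,0,0.06]
    - [0,0,0.06]
  rot:
    - [0,0,0]
    - [0,0,0]
    - [0,0,0]
    - [0,0,0]
    - [0,0,0]

```text
clock: 19.25
eef_pos: [646.4, -39.2, 148.6]
tcp_rot: [-3.142, 0.0, -3.071]
contact_force: [-1.0, 0.6, -0.6]
opening: 0.223
grasp_force: 34.8
```

```bash
python3 -c "
from h import *
s=r.sense();print(s['eef_pos'],s['tcp_rot'],s['contact_force'],s['opening'])
go([645.5,-38.4,128],3.213)"
```

```text
[646.44965506 -39.16771084 148.55239263] [-3.14154278e+00  3.65549341e-04 -3.07095044e+00] [-1.04582064  0.5612794  -0.63830036] 0.22344771068404207
go [0.0009 0.0008 0.0206] [-0.    0.02 -0.04]
```

Emit:
carry_out:
  delta_pos:
    - [0.0008,0.0008,0.006]
    - [0.0008,0.0008,0.012]
    - [0.0008,0.0008,0.017]
    - [0.0008,0.0008,0.019]
    - [0.0008,0.0008,0.021]
    - [0.0008,0.0008,0.021]
  rot:
    - [0,0,0]
    - [0,0,0]
    - [0,0,0]
    - [0,0,0]
    - [0,0,0]
    - [0,0,0]

```text
clock: 20.0
eef_pos: [645.3, -38.4, 127.3]
tcp_rot: [3.142, -0.0, -3.07]
contact_force: [-0.1, 0.7, -0.9]
opening: 0.223
grasp_force: 34.8
```

Emit:
carry_out:
  delta_pos:
    - [0,0,0.001]
    - [0,0,0.002]
    - [0,0,0.003]
    - [0,0,0.0038]
    - [0,0,0.0046]
    - [0,0,0.0046]
  rot:
    - [0,0,0]
    - [0,0,0]
    - [0,0,0]
    - [0,0,0]
    - [0,0,0]
    - [0,0,0]

```text
clock: 20.75
eef_pos: [645.3, -38.4, 123.6]
tcp_rot: [-3.142, 0.0, -3.07]
contact_force: [-3.3, 0.7, 7.2]
opening: 0.227
grasp_force: 35.8
```

Seated at z 123.6, as predicted, with 7 N contact. Release and retreat straight up.

Emit:
carry_out:
  delta_pos:
    - [0,0,-0.001]
    - [0,0,-0.001]
    - [0,0,-0.001]
    - [0,0,-0.001]
    - [0,0,-0.001]
    - [0,0,-0.001]
    - [0,0,-0.001]
  rot:
    - [0,0,0]
    - [0,0,0]
    - [0,0,0]
    - [0,0,0]
    - [0,0,0]
    - [0,0,0]
    - [0,0,0]
  claw: 0.06

```text
clock: 21.62
eef_pos: [645.3, -38.4, 123.7]
tcp_rot: [3.142, -0.0, -3.07]
contact_force: [-1.0, 0.3, -0.1]
opening: 0.702
grasp_force: 0.0
```

Emit:
carry_out:
  delta_pos:
    - [0,0,-0.02]
    - [0,0,-0.05]
    - [0,0,-0.1]
    - [0,0,-0.15]
    - [0,0,-0.18]
    - [0,0,-0.18]
    - [0,0,-0.18]
  rot:
    - [0,0,0]
    - [0,0,0]
    - [0,0,0]
    - [0,0,0]
    - [0,0,0]
    - [0,0,0]
    - [0,0,0]

```text
clock: 22.5
eef_pos: [644.9, -38.4, 303.9]
tcp_rot: [-3.142, -0.0, -3.07]
contact_force: [-0.9, 1.0, 0.1]
opening: 0.707
grasp_force: 0.0
```

```bash
python3 -c "
from h import *
look('cover_centre','cover',[0.07],'w7',z0=75)
a=r.grab_frame('scene');w=cv2.imread('pics/w7.png')
cv2.imwrite('pics/f.png',np.hstack([cv2.resize(a[150:260,180:300],(400,367),interpolation=cv2.INTER_CUBIC),cv2.resize(w,(400,367))]))"
```

```text
tcp [644.9 -38.4 303.9] [-3.1416e+00 -1.0000e-04 -3.0701e+00] 22.5
0.83 [224. 119. 282. 213.] [(np.float64(0.9753), [646.8, -37.9], np.float64(0.0734))]
```

View pics/f.png

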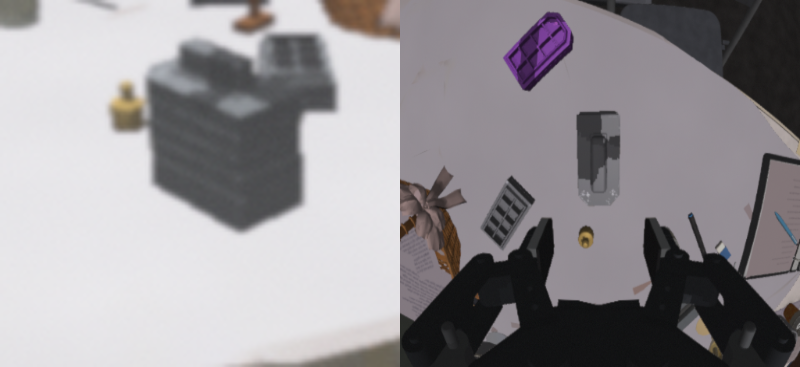

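The left half shows a level, closed stack at (225,140) with no gaps. The right half shows the cover's cut corners at the far end (600,200), facing the weight, the same end as both trays. The weight, the square tray and the purple tray haven't moved.

```bash
python3 -c "
from rig import r
print(r.sign_off())"
```

```text
the job is handed in; nothing more can be done
None
```

The stack is built where the deep tray stood, with the shallow tray on it and the cover on top, both fully seated with all cut corners at the same end, and the job is handed in at about 23 s with no bystander touched.

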